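Clamp a sleeve in the ratchet clamp

TASK

Stand the loose steel sleeve upright on the base of the ratchet clamp, in the V of its fixed anvil, and let go of it. Then hold the lever's upright handle and pump it in full strokes, one tooth each, feeling the resistance: stop after the first stroke that has gone clearly heavy (about 9 N or more at the handle), so that the sleeve is held firmly but the thin tube is not crushed. Bring the lever back to its back stop, let go, and leave everything else on the bench where it is.

Things in the scene. Friction and masses are not known exactly. Their poses are not given: they have to be found in the camera images.
- sleeve_center (a point): The sleeve: a plain thin-walled bright steel tube standing upright, 40 mm diameter, 55 mm tall, about 220 g, open-looking dark top; it is the only bright straight round tube on the bench. This point is its centre, half-way up (27.5 mm above its underside); z is its axis.
- sleeve: The same sleeve, origin at the centre of its underside; z is its axis.
- clamp: The green ratchet clamp, fixed to the bench: flat base 110 x 362 mm, 20 mm thick. Origin on the bench under the toothed rack's centre line; in the clamp's frame the base reaches from x=-40 to +70 and y=-175 to +187 mm. Lever at the -y half, handle on the -x side, anvil at the +y end.
- rack_line (a point): Fixed point on the rack's centre line, 50 mm above the bench (the rack's top), clamp frame x=0, y=-70; axes as the clamp's. The rack and its jaw run towards +y, one 12 mm tooth a full stroke, never back. Jaw: flat shoe 40 mm wide, top 70 mm above the bench, sprung at 2.5 N/mm. It starts 15 to 47 mm (not reported) clear of a seated sleeve; once it touches, the squeeze grows about 30 N a stroke.
- seat (a point): Where the centre of the sleeve's underside comes when it stands on the clamp base touching both faces of the V-shaped anvil; 20 mm above the bench, clamp frame x=0, y=112 mm; axes as the clamp's. Both sides along the clamp's x axis are free for fingers; the anvil is on the +y side, the jaw on the -y side.
- anvil: The fixed jaw: V-shaped steel block at the clamp's +y end, opening towards -y (120 degrees), 20 to 75 mm above the bench, V faces out to 21 mm either side of the centre line. Same origin and axes as the clamp. The sleeve is thin and gives way when it is squeezed with more than 62 N.
- lever_pivot (a point): A point on the upright axis about which the lever turns, 95 mm above the bench, clamp frame x=45, y=-70 mm; axes as the clamp's.
- handle (a point): Grip point of the pump handle: upright black round post, 24 mm diameter, 63 to 125 mm above the bench (this point at 100 mm), 130 mm from the lever's axis; below it lies the flat lever bar. It can turn between the fingers. Steady load along the stroke at its end: 1 to 4 N while the jaw runs free; 4 to 7 N when it has just touched; 9 to 14 N on the next stroke, which holds the sleeve firmly; one more crushes it.
- lever (a joint): Lever angle: 0 at the back stop, 0.70 rad at the front stop; grows clockwise from above, the handle going to the clamp's +y; at 0.35 the lever points along the clamp's -x. Stays where left. Forward, it meets a tooth near 0.15, which clicks home at 0.55 (free) to 0.61 (loaded): end strokes at about 0.66, for the stop itself feels heavy. Back, it picks up the next tooth below 0.06. Shorter strokes gain nothing.
- nut: Large plain hex nut, 32 mm over corners, 16 mm tall; origin under its centre. Leave it alone.
- bump_stop: Pale wavy bump stop, 54 mm diameter, 60 mm tall, narrower on top; origin under its centre. Leave it alone.
- top_mount: Dark round strut top mount, 120 mm diameter, 30 mm tall; origin under its centre. Leave it alone.
- spanner: Steel spanner lying flat. Leave it alone.
- driver: Screwdriver with a black handle, lying. Leave it alone.
- spray_can: Can with a white cap and a blue band, 64 mm diameter, 170 mm tall; origin under its centre. Leave it alone.
- oil_tin: Flat oil tin, 60 x 100 x 150 mm with its cap; origin under its centre. Leave it alone.
Mind the look-alikes: they are no part of the job. Leave any orange look-alike of the sleeve alone.

How it is judged:
On the way, in this order (a step that is already met when the one before it is completed fails the run):
1. the sleeve stands upright on the clamp base in the V and is let go (horizontal distance between sleeve and seat below 0.015 m and z of sleeve in the frame of seat between -0.004 and 0.004 m and angle between sleeve's own z axis and vertical below 0.12 rad and contact force between the fingers and sleeve below 0.1 N and linear speed of sleeve below 0.02 m/s), for 0.2 s.
2. stroke 1: the lever is pushed forward over a whole tooth, the sleeve still standing in the clamp (horizontal distance between sleeve and seat below 0.015 m and z of sleeve in the frame of seat between -0.004 and 0.004 m and angle between sleeve's own z axis and vertical below 0.12 rad and value of joint lever above 0.5 rad).
3. the lever is brought back for the next tooth (value of joint lever below 0.12 rad).
4. stroke 2: the lever is pushed forward over a whole tooth, the sleeve still standing in the clamp (all of step 2).
5. the lever is brought back for the next tooth (value of joint lever below 0.12 rad).
6. stroke 3: the lever is pushed forward over a whole tooth, the sleeve still standing in the clamp (all of step 4).
At the end, for the whole second after the job is handed in: The sleeve stands upright (within 0.12 rad) on the clamp base, within 4 mm of its seat in the V, at rest and pressed on the anvil by the ratchet with 16 to 62 N (over both V faces); the lever is back within 0.12 rad of its back stop and let go (horizontal distance between sleeve and seat below 0.004 m and z of sleeve in the frame of seat between -0.004 and 0.004 m and angle between sleeve's own z axis and vertical below 0.12 rad and contact force between sleeve and anvil between 16 and 62 N and value of joint lever below 0.12 rad and linear speed of sleeve below 0.02 m/s and contact force between the fingers and sleeve below 0.1 N); the robot touches nothing.
It fails at once if the thin sleeve is squeezed against the anvil with more than 62 N (contact force between sleeve and anvil above 62 N).
It fails at once if a bystander is pushed more than 30 mm from its place (distance of any of nut, bump_stop, top_mount, spanner, driver, spray_can, oil_tin from where it was at the start of the episode above 0.03 m).
It also fails if it takes over 72 s, if anything falls off the work surface, if the arm or the gripper's body presses on something with over 40 N, if the wrist force passes 120 N, or if a joint passes its speed limit or range.

ROBOT

A 7-joint arm with a two-finger parallel gripper is mounted at the origin on the work surface. World frame = base frame: x ahead of the robot, y to its left, z up, the work surface at z = 0. Lengths are in m, angles in rad, forces in N, time in s.
With the tool pointing down it reaches from about 0.425 to 0.875 m from the base axis. Payload 8.4 kg.
Tool frame: the origin (TCP) lies midway between the tips of the shut fingers; the grasp point (between the pads) lies 19 mm behind it; z points along the fingers, y is the direction in which the jaws open and shut (so a half turn about z gives the same grasp; the last joint's range is limited). The gripper opens to 87 mm and grips with 3 to 60 N. Pads are 19 mm wide; open, the fingers measure 117 mm over their backs; the gripper's body (75 mm by 190 mm) begins 51 mm behind the grasp point.
Start: joints at [-1.431, 0.333, 0.04, 1.465, -0.013, 1.343, -0.059], TCP at [0.154, 0.632, 0.223] pointing down, gripper open.
Joint ranges: [-2.58, 2.58], [-0.38, 2.09], [-1.3, 1.39], [0.25, 2.4], [-1.5, 4.64], [0.08, 2.09], [-2.65, 2.65]. Speed limits (rad/s): [2.22, 2.22, 2.79, 2.79, 3.14, 3.14, 3.14].

INTERFACE

Orientations are given as a rotation vector (axis times angle).
In Python, from plant import robot, imaging gives the robot as it stands.
- The arm moves only by the tool step_arm, never from a script. Its argument "motion" is a list of rows, each an object with "xyz": the shift along the tool's x, y, z normalised to -1 to 1, where 1 is 25 cm, a list of three; "twist": the turn, a rotation vector about the tool's x, y, z normalised to -1 to 1, where 1 is 90 degrees, a list of three; "fingers": the opening, from -1 (shut) to 1 (fully open), so that 0 is half open. In form: [{"xyz": [dx, dy, dz], "twist": [rx, ry, rz], "fingers": fingers}, ...]. A call has 1 to 20 rows; each row is the pose to reach, as a shift and turn from the pose commanded when the call began, along the tool's axes at that moment; what a row does not reach only later rows make up. A row lasts 1/10 s, in which the tool goes at most 50 mm and 8.59 degrees, less where a joint would pass 70% of its speed; a pose out of reach is approached as far as the arm can. A call with a number of a shift or a turn outside -1 to 1 is refused whole. A call with a gripper value outside its range is refused whole. The fingers move at their own pace and stop on an object; the grip force is fixed at half the most. Time passes only in rows, so rows that repeat a pose let the fingers close. It gives the time, the measured TCP pose, the force and the opening at its end, in the units of the state.
- robot.get_state(): the state, without advancing time (a new reading comes with each control period).
- imaging.capture(name): name is "scene" or "top" or "wrist"; returns a dict with "frame" (384x512x3 uint8, red, green, blue), "fovy" (degrees; the focal length in pixels is half the picture's height over the tangent of half this angle, whatever the lens; pixels are square), "cx", "cy" (the principal point, pixels), "cam_to_world" (4x4, takes a point from camera to world coordinates). Camera axes: x right, y down, z forward; pixel columns grow to the right and rows downward; lengths in m; the calibration is good to about 2 mm. A picture is of the moment at which its call begins. There is no depth.
- robot.finish_job(): hands the job in, once; it reports no verdict.
Trained networks look in the newest picture that a camera, given by its name, has taken for a name from the list of things; names that differ only in an ending like _2 or _b are one class to them, and where a whole thing is asked for, a point or a joint stands for the part that bears it (a point fixed in the world has none). Each returns a list of dicts, best first, with "conf" (0 to 1); they miss things now and then, are a little off and sometimes report something else, mostly with a low value. They report only what shows in the picture. A call takes as long as a camera call. They do not tell look-alikes from the thing itself.
- imaging.search_frame(camera, name): "at" ([x, y, z] in m, in the coordinates of the camera as it stood for that picture, good to about 4 mm: the middle of the surface that is visible of it).
The state is a dict: "clock": time; "q": joint angles; "joint_velocities": joint speeds; "joint_torque": joint torques, N m; "position": TCP position; "tcp_rot": TCP orientation; "wrist_force": force on the tool from outside, world axes, zero at the start; "torque": the same for the moment, N m; "finger_gap": opening from 0.0 (shut) to 1.0 (fully open).
Only numpy, scipy, OpenCV 4.12 (cv2) and the standard library are available. Lean on these libraries where they do the work, as an engineer would, in place of code of your own. Each camera call takes 0.05 s, during which the arm holds its last target.

## Working session

There is one attempt and no reset: what is moved stays moved. The work goes in short steps, Python scripts to look and compute and a tool call to move; the robot and the scene stay as the last step left them, time stands still between calls to the robot, and variables do not carry over. Pictures are saved under pics/ and viewed, and the job is handed in when it is done.

Besides the shell and the picture viewer there is one more tool, called after "Request:" by a JSON object that holds its "op" and its "data". step_arm: Moves the arm, as the interface text tells. Its arguments: {"type":"object","properties":{"motion":{"type":"array"}},"required":["motion"]}

```bash
ls; mkdir -p pics
cat > h.py <<'E'
import numpy as np,cv2,pickle
from plant import robot, imaging
def snap(cam,fn):
    c=imaging.capture(cam); cv2.imwrite('pics/'+fn,cv2.cvtColor(c['frame'],cv2.COLOR_RGB2BGR)); pickle.dump(c,open('pics/'+fn+'.pkl','wb')); return c
def w(c,p): 
    T=np.array(c['cam_to_world']); return T[:3,:3]@np.array(p)+T[:3,3]
def f(c): return c['frame'].shape[0]/2/np.tan(np.radians(c['fovy'])/2)
def px(c,P):
    T=np.array(c['cam_to_world']); q=T[:3,:3].T@(np.array(P)-T[:3,3]); return np.array([c['cx']+f(c)*q[0]/q[2],c['cy']+f(c)*q[1]/q[2]])
def ray(c,u,v,z):
    T=np.array(c['cam_to_world']); d=T[:3,:3]@np.array([(u-c['cx'])/f(c),(v-c['cy'])/f(c),1]); return T[:3,3]+d*(z-T[2,3])/d[2]
E
python3 - <<'E'
from h import *
s=robot.get_state(); print(s)
for cam in ['scene','top']:
    c=snap(cam,cam+'0.png'); print(cam,c['fovy'],c['cx'],c['cy'],np.round(c['cam_to_world'],3).tolist())
    for n in ['sleeve','clamp','handle','anvil','nut','bump_stop','top_mount','spray_can','oil_tin']:
        for r in imaging.search_frame(cam,n)[:3]: 
            p=w(c,r['at']); print(n,round(r['conf'],2),np.round(p,3),np.round(px(c,p)))
E
```

```text
pics
{'clock': 0.0, 'q': array([-1.43119472,  0.33388078,  0.03986668,  1.46627405, -0.01343313,
        1.34331221, -0.05849692]), 'joint_velocities': array([ 0.00093203,  0.00065393, -0.00021599,  0.00034358,  0.00046768,
       -0.00146816,  0.00035318]), 'joint_torque': array([ 1.04728749e-04, -6.56362796e+01,  1.33488379e+00, -4.03797162e+01,
       -5.98468445e-02,  4.49302210e-02,  1.62404285e-04]), 'position': array([0.15365047, 0.63108818, 0.22167729]), 'tcp_rot': array([-3.74227127e-01, -3.11910383e+00,  2.51981887e-03]), 'wrist_force': array([0.67341957, 0.23638346, 0.34915518]), 'torque': array([-0.02900986, -0.01812886,  0.0103508 ]), 'finger_gap': 0.9990865116869054}
scene 52.569521141658036 257.0505077513862 192.31693640465565 [[-0.475, 0.614, -0.631, 1.313], [0.88, 0.314, -0.356, 0.414], [-0.02, -0.724, -0.689, 0.866], [0.0, 0.0, 0.0, 1.0]]
sleeve 0.65 [0.549 0.329 0.039] [366. 229.]
sleeve 0.59 [0.584 0.25  0.045] [335. 226.]
sleeve 0.56 [0.501 0.253 0.047] [346. 207.]
clamp 0.71 [ 0.613 -0.047  0.015] [239. 206.]
clamp 0.67 [ 0.814 -0.032  0.011] [206. 255.]
clamp 0
[... 620 characters left out ...]
, 0.0, 1.0]]
sleeve 0.71 [0.569 0.244 0.057] [192. 202.]
sleeve 0.7 [0.485 0.247 0.058] [189. 229.]
sleeve 0.61 [0.534 0.316 0.054] [169. 213.]
clamp 0.59 [ 0.59  -0.071  0.022] [290. 200.]
handle 0.69 [ 0.579 -0.16   0.063] [318. 203.]
handle 0.51 [0.579 0.085 0.077] [241. 200.]
anvil 0.56 [0.581 0.082 0.074] [242. 200.]
nut 0.38 [0.734 0.264 0.158] [182. 145.]
nut 0.17 [ 0.59  -0.067  0.018] [288. 200.]
bump_stop 0.66 [0.518 0.434 0.042] [133. 217.]
top_mount 0.95 [ 0.803 -0.035  0.01 ] [280. 137.]
top_mount 0.49 [ 0.422 -0.416  0.017] [394. 255.]
spray_can 0.58 [0.736 0.265 0.157] [182. 144.]
spray_can 0.37 [ 0.595 -0.067  0.018] [288. 199.]
oil_tin 0.75 [ 0.652 -0.393  0.128] [397. 179.]
```

Run:
```python
import cv2
a=cv2.imread('pics/scene0.png'); cv2.imwrite('pics/s0c.png',cv2.resize(a[110:330,130:450],None,fx=2.5,fy=2.5,interpolation=cv2.INTER_CUBIC))
a=cv2.imread('pics/top0.png'); cv2.imwrite('pics/t0c.png',cv2.resize(a[110:270,110:370],None,fx=3,fy=3,interpolation=cv2.INTER_CUBIC))
```

```text
(no output)
```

View pics/s0c.png

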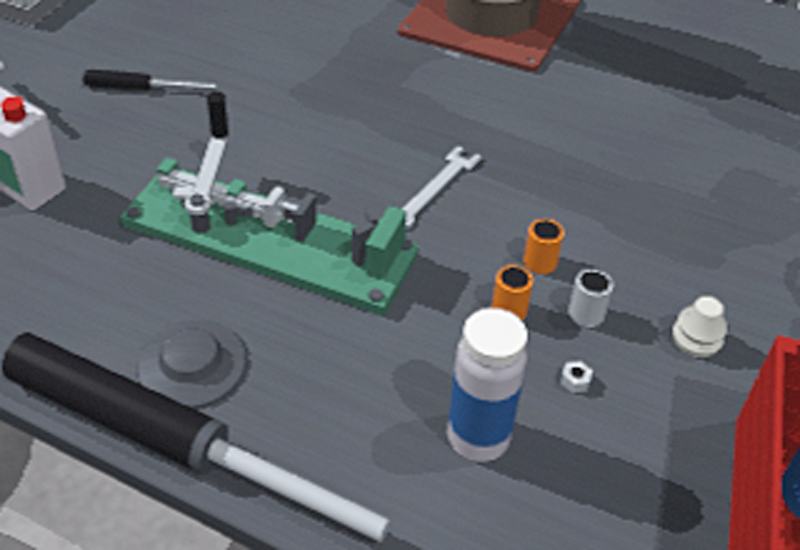

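View pics/t0c.png

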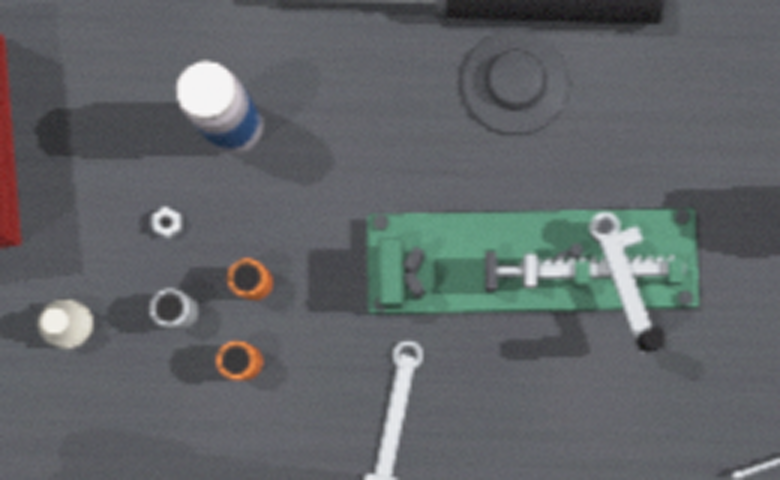

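View pics/top0.png

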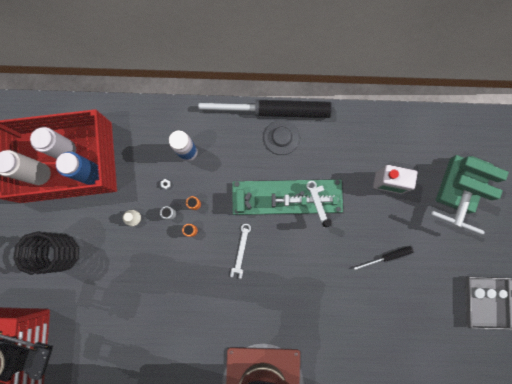

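```bash
cat >> h.py <<'E'
from scipy.spatial.transform import Rotation as R
def pose():
    s=robot.get_state(); return np.array(s['position']),R.from_rotvec(s['tcp_rot']),s
def yawR(jaw):  # tool down, tool y axis along angle jaw (rad in world xy)
    y=np.array([np.cos(jaw),np.sin(jaw),0]); z=np.array([0,0,-1.]); x=np.cross(y,z); return R.from_matrix(np.column_stack([x,y,z]))
def rel(P,Rt=None,p0=None,R0=None):
    p,r,s=pose(); p=p if p0 is None else p0; r=r if R0 is None else R0
    out=r.inv().apply(np.array(P)-p)/0.25
    tw=(r.inv()*Rt).as_rotvec()/(np.pi/2) if Rt is not None else np.zeros(3)
    print('xyz',np.round(out,4).tolist(),'twist',np.round(tw,4).tolist())
E
python3 - <<'E'
from h import *
p,r,s=pose(); print(np.round(r.as_matrix(),3).tolist())
c=snap('wrist','w0.png'); T=np.array(c['cam_to_world']); print(c['fovy'],c['cx'],c['cy'],np.round(T,3).tolist())
# cam in tool
print(np.round(r.as_matrix().T@(T[:3,3]-p),3),np.round(r.as_matrix().T@T[:3,:3],3).tolist())
for j in [0,np.pi,np.pi/2]: rel([0.55,0.2,0.35],yawR(j))
E
```

```text
[[-0.972, 0.237, -0.0], [0.237, 0.972, 0.0], [0.0, 0.0, -1.0]]
66.26456042629 259.27723430431155 191.88868422456832 [[0.237, 0.925, 0.298, 0.072], [0.972, -0.226, -0.071, 0.652], [0.001, 0.306, -0.952, 0.385], [0.0, 0.0, 0.0, 1.0]]
[ 0.084  0.001 -0.163] [[-0.0, -0.952, -0.306], [1.0, -0.0, 0.001], [-0.001, -0.306, 0.952]]
xyz [-1.9484, -1.3021, -0.5097] twist [-0.0, 0.0, 0.848]
xyz [-1.9484, -1.3021, -0.5097] twist [-0.0, -0.0, -1.152]
xyz [-1.9484, -1.3021, -0.5097] twist [-0.0, -0.0, -0.152]
```

View pics/w0.png

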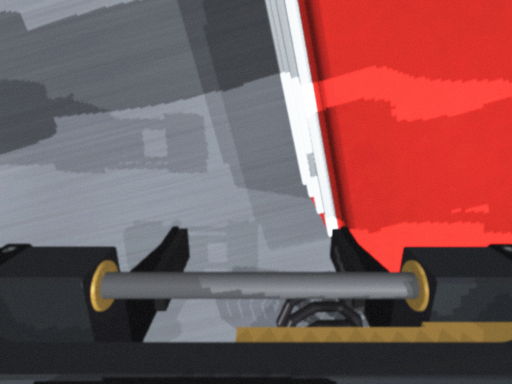

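Request:
{"op": "step_arm", "data": {"motion": [{"xyz": [0, 0, -0.4], "twist": [0, 0, 0], "fingers": 1}, {"xyz": [0, 0, -0.4], "twist": [0, 0, 0], "fingers": 1}, {"xyz": [-1, -0.65, -0.4], "twist": [0, 0, 0.424], "fingers": 1}, {"xyz": [-1, -0.65, -0.4], "twist": [0, 0, 0.424], "fingers": 1}, {"xyz": [-1, -0.65, -0.4], "twist": [0, 0, 0.424], "fingers": 1}, {"xyz": [-1, -0.65, -0.4], "twist": [0, 0, 0.424], "fingers": 1}, {"xyz": [-1, -0.65, -0.4], "twist": [0, 0, 0.424], "fingers": 1}, {"xyz": [-1, -0.65, -0.4], "twist": [0, 0, 0.424], "fingers": 1}, {"xyz": [-1, -0.65, -0.4], "twist": [0, 0, 0.424], "fingers": 1}, {"xyz": [-1, -0.65, -0.4], "twist": [0, 0, 0.424], "fingers": 1}]}}

```text
clock: 2.05
position: [0.3591, 0.4137, 0.323]
tcp_rot: [-1.377, -2.823, -0.001]
wrist_force: [-0.6, 0.7, -0.6]
finger_gap: 0.994
```

Run:
```python
from h import *
p,r,s=pose(); print(p,s['q'])
rel([0.6,0.2,0.31],yawR(0))
```

```text
[0.3590556  0.41367723 0.32295785] [-1.1930955   0.08376755  0.27721591  1.56614811 -0.02339323  1.49414104
 -0.25171963]
xyz [-1.2669, 0.2331, 0.0512] twist [0.0002, -0.0005, 0.4223]
```

Request:
{"op": "step_arm", "data": {"motion": [{"xyz": [-1, 0.24, 0], "twist": [0, 0, 0.422], "fingers": 1}, {"xyz": [-1, 0.24, 0], "twist": [0, 0, 0.422], "fingers": 1}, {"xyz": [-1, 0.24, 0], "twist": [0, 0, 0.422], "fingers": 1}, {"xyz": [-1, 0.24, 0], "twist": [0, 0, 0.422], "fingers": 1}, {"xyz": [-1, 0.24, 0], "twist": [0, 0, 0.422], "fingers": 1}, {"xyz": [-1, 0.24, 0], "twist": [0, 0, 0.422], "fingers": 1}, {"xyz": [-1, 0.24, 0], "twist": [0, 0, 0.422], "fingers": 1}]}}

```text
clock: 2.75
position: [0.5604, 0.2549, 0.3219]
tcp_rot: [2.219, 2.224, -0.002]
wrist_force: [-0.4, 1.6, 0.3]
finger_gap: 1.002
```

Run:
```python
from h import *
p,r,s=pose(); print(p,s['q'],r.as_matrix().round(3).tolist())
c=snap('wrist','w1.png')
for n in ['sleeve','clamp','handle','anvil']:
    for q in imaging.search_frame('wrist',n)[:3]:
        P=w(c,q['at']); print(n,round(q['conf'],2),np.round(P,3),np.round(px(c,P)))
a=cv2.imread('pics/w1.png'); cv2.imwrite('pics/w1c.png',cv2.resize(a,(768,576),interpolation=cv2.INTER_CUBIC))
```

```text
[0.56039281 0.25492762 0.32193071] [-0.91429609  0.24626577  0.51982959  1.41304977 -0.12097553  1.51500188
 -0.39853167] [[-0.002, 1.0, -0.001], [1.0, 0.002, -0.001], [-0.001, -0.001, -1.0]]
sleeve 0.81 [0.578 0.247 0.053] [270. 163.]
sleeve 0.7 [0.486 0.254 0.058] [208. 159.]
sleeve 0.55 [0.535 0.327 0.052] [241. 107.]
clamp 0.61 [0.597 0.082 0.021] [279. 251.]
anvil 0.69 [0.584 0.097 0.068] [273. 257.]
```

View pics/w1c.png

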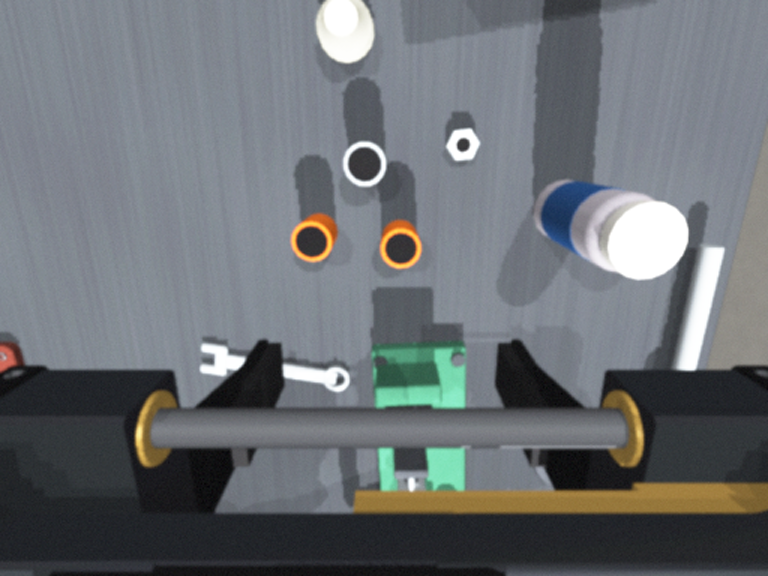

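Run:
```python
from h import *
c=pickle.load(open('pics/w1.png.pkl','rb')); im=c['frame'].astype(int)
def fit(c,mask,z,lab):
    n,l,st,ce=cv2.connectedComponentsWithStats(mask.astype(np.uint8))
    for i in range(1,n):
        if st[i,4]>60: print(lab,st[i].tolist(),ce[i].round(1),ray(c,*ce[i],z).round(4))
reg=np.zeros(im.shape[:2],bool); reg[85:135,220:270]=1
sp=im.max(2)-im.min(2)
fit(c,reg&(im.min(2)>150),0.055,'rim')
fit(c,reg&(im.max(2)<45),0.055,'hole')
# project circle
a=cv2.resize(cv2.cvtColor(c['frame'],cv2.COLOR_RGB2BGR)[70:190,180:300],None,fx=5,fy=5,interpolation=cv2.INTER_CUBIC); cv2.imwrite('pics/w1s.png',a)
t=pickle.load(open('pics/top0.png.pkl','rb')); im=t['frame'].astype(int)
reg=np.zeros(im.shape[:2],bool); reg[200:226,155:180]=1
fit(t,reg&(im.max(2)<45),0.055,'tophole')
```

```text
rim [228, 94, 30, 31, 334] [242.3 109. ] [0.5375 0.3245 0.055 ]
```

View pics/w1s.png

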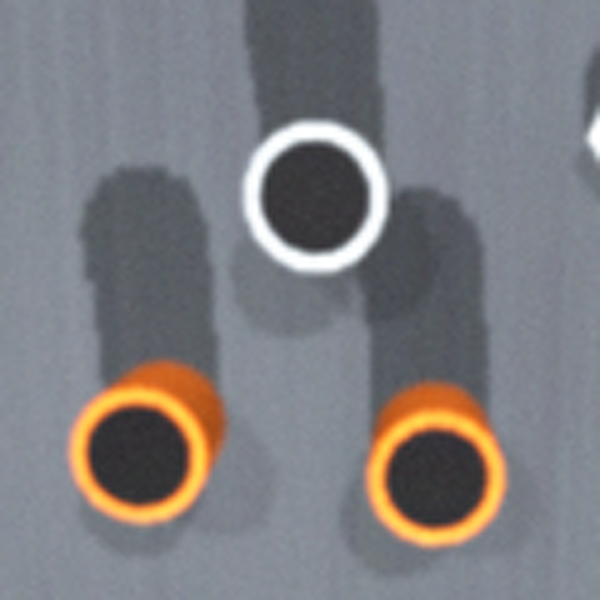

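Request:
{"op": "step_arm", "data": {"motion": [{"xyz": [0.28, -0.09, 0.4], "twist": [0, 0, 0], "fingers": 1}, {"xyz": [0.28, -0.09, 0.7], "twist": [0, 0, 0], "fingers": 1}, {"xyz": [0.28, -0.09, 0.8], "twist": [0, 0, 0], "fingers": 1}, {"xyz": [0.28, -0.09, 0.8], "twist": [0, 0, 0], "fingers": 1}, {"xyz": [0.28, -0.09, 0.8], "twist": [0, 0, 0], "fingers": 1}, {"xyz": [0.28, -0.09, 0.8], "twist": [0, 0, 0], "fingers": 1}]}}

```text
clock: 3.6
position: [0.5351, 0.3256, 0.1209]
tcp_rot: [-2.215, -2.227, 0.006]
wrist_force: [0.7, 0.2, -0.1]
finger_gap: 0.999
```

Run:
```python
from h import *
p,r,s=pose(); print(p,s['wrist_force'])
rel([0.538,0.3247,0.016],yawR(0))
c=snap('wrist','w2.png')
for q in imaging.search_frame('wrist','sleeve')[:3]:
        P=w(c,q['at']); print(round(q['conf'],2),np.round(P,3),np.round(px(c,P)))
```

```text
[0.53514535 0.3255642  0.12091367] [ 0.72017545  0.18469553 -0.08886715]
xyz [-0.0026, 0.0128, 0.4196] twist [-0.0021, 0.0014, 0.0036]
0.83 [0.575 0.258 0.031] [299. 262.]
0.72 [0.536 0.331 0.05 ] [259. 197.]
0.71 [0.635 0.342 0.02 ] [367. 176.]
```

View pics/w2.png

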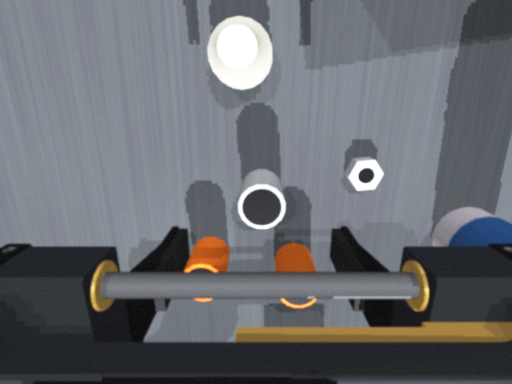

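Run:
```python
from h import *
c=pickle.load(open('pics/w2.png.pkl','rb'));p,r,s=pose()
print(ray(c,262,207,.055),px(c,[p[0],p[1],.055]),px(c,[p[0],p[1],p[2]]),px(c,[.538,.325,.055]))
```

```text
[0.53823734 0.32406799 0.055     ] [262.13775149 205.71996148] [262.94512451 246.52509684] [261.72316875 205.94640712]
```

Request:
{"op": "step_arm", "data": {"motion": [{"xyz": [-0.004, 0.01, 0.2], "twist": [0, 0, 0], "fingers": 1}, {"xyz": [-0.004, 0.01, 0.4], "twist": [0, 0, 0], "fingers": 1}, {"xyz": [-0.004, 0.01, 0.42], "twist": [0, 0, 0], "fingers": 1}, {"xyz": [-0.004, 0.01, 0.42], "twist": [0, 0, 0], "fingers": 0}, {"xyz": [-0.004, 0.01, 0.42], "twist": [0, 0, 0], "fingers": -1}, {"xyz": [-0.004, 0.01, 0.42], "twist": [0, 0, 0], "fingers": -1}, {"xyz": [-0.004, 0.01, 0.42], "twist": [0, 0, 0], "fingers": -1}, {"xyz": [-0.004, 0.01, 0.42], "twist": [0, 0, 0], "fingers": -1}, {"xyz": [-0.004, 0.01, 0.42], "twist": [0, 0, 0], "fingers": -1}]}}

```text
clock: 4.6
position: [0.5398, 0.3241, 0.0181]
tcp_rot: [2.218, 2.225, 0.001]
wrist_force: [0.5, -0.2, -0.1]
finger_gap: 0.541
```

Run:
```python
from h import *
p,r,s=pose(); print(p,s['wrist_force'],s['finger_gap']*87)
```

```text
[0.53979782 0.32410947 0.01809283] [ 0.52397401 -0.24341582 -0.13281458] 47.07062919256494
```

Request:
{"op": "step_arm", "data": {"motion": [{"xyz": [0, 0, 0], "twist": [0, 0, 0], "fingers": -1}, {"xyz": [0, 0, 0], "twist": [0, 0, 0], "fingers": -1}, {"xyz": [0, 0, 0], "twist": [0, 0, 0], "fingers": -1}, {"xyz": [0, 0, 0], "twist": [0, 0, 0], "fingers": -1}]}}

```text
clock: 5.0
position: [0.5392, 0.3241, 0.0177]
tcp_rot: [-2.217, -2.225, 0.001]
wrist_force: [-3.4, -0.8, 4.9]
finger_gap: 0.453
```

Request:
{"op": "step_arm", "data": {"motion": [{"xyz": [0, 0, -0.1], "twist": [0, 0, 0], "fingers": -1}, {"xyz": [0, 0, -0.3], "twist": [0, 0, 0], "fingers": -1}, {"xyz": [0, 0, -0.6], "twist": [0, 0, 0], "fingers": -1}, {"xyz": [0, 0, -1], "twist": [0, 0, 0], "fingers": -1}, {"xyz": [-0.4, 0.1, -1], "twist": [0, 0, 0], "fingers": -1}, {"xyz": [-1, 0.2, -1], "twist": [0, 0, 0], "fingers": -1}, {"xyz": [-1, 0.2, -1], "twist": [0, 0, 0], "fingers": -1}, {"xyz": [-1, 0.2, -1], "twist": [0, 0, 0], "fingers": -1}, {"xyz": [-1, 0.2, -1], "twist": [0, 0, 0], "fingers": -1}, {"xyz": [-1, 0.2, -1], "twist": [0, 0, 0], "fingers": -1}, {"xyz": [-1, 0.2, -1], "twist": [0, 0, 0], "fingers": -1}]}}

```text
clock: 6.1
position: [0.5913, 0.069, 0.2684]
tcp_rot: [2.224, 2.216, 0.001]
wrist_force: [-0.9, 0.7, -2.4]
finger_gap: 0.452
```

Request:
{"op": "step_arm", "data": {"motion": [{"xyz": [-0.2, 0, -0.1], "twist": [0, 0, 0], "fingers": -1}, {"xyz": [-0.4, 0, -0.2], "twist": [0, 0, 0], "fingers": -1}, {"xyz": [-0.6, 0, -0.2], "twist": [0, 0, 0], "fingers": -1}, {"xyz": [-0.6, 0, -0.2], "twist": [0, 0, 0], "fingers": -1}, {"xyz": [-0.6, 0, -0.2], "twist": [0, 0, 0], "fingers": -1}, {"xyz": [-0.6, 0, -0.2], "twist": [0, 0, 0], "fingers": -1}]}}

```text
clock: 6.7
position: [0.5909, -0.0741, 0.3167]
tcp_rot: [-2.216, -2.226, 0.001]
wrist_force: [-0.1, 1.3, -2.0]
finger_gap: 0.453
```

Run:
```python
from h import *
p,r,s=pose(); print(p,s['wrist_force'],s['finger_gap']*87,r.as_matrix().round(3).tolist())
c=snap('wrist','w3.png')
for n in ['handle','anvil','clamp']:
    for q in imaging.search_frame('wrist',n)[:3]:
        P=w(c,q['at']); print(n,round(q['conf'],2),np.round(P,3),np.round(px(c,P)))
a=cv2.imread('pics/w3.png'); cv2.imwrite('pics/w3c.png',cv2.resize(a,(768,576),interpolation=cv2.INTER_CUBIC))
```

```text
[ 0.59093815 -0.07410434  0.31674611] [-0.09828759  1.25616924 -2.03434184] 39.42808928721509 [[-0.004, 1.0, -0.001], [1.0, 0.004, 0.001], [0.001, -0.001, -1.0]]
handle 0.88 [ 0.604 -0.161  0.064] [267. 216.]
anvil 0.62 [0.585 0.077 0.073] [254.  42.]
clamp 0.78 [ 0.605 -0.012  0.022] [268. 114.]
```

View pics/w3c.png

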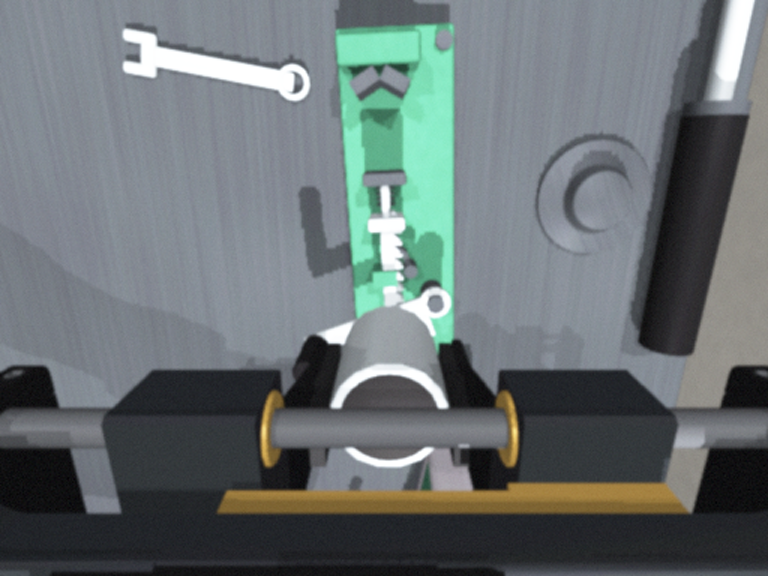

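```bash
cat > fit.py <<'E'
from h import *
c=pickle.load(open('pics/w3.png.pkl','rb')); im=c['frame'].astype(float)
g=im[...,1]-0.5*(im[...,0]+im[...,2])
def sub(a,th):  # crossings
    o=[]
    for i in range(len(a)-1):
        if (a[i]-th)*(a[i+1]-th)<0: o.append(i+(th-a[i])/(a[i+1]-a[i]))
    return o
L=[];Rr=[];Tt=[]
for v in range(60,190,3):
    row=g[v]; seg=row[200:330]; th=22
    o=sub(seg,th)
    if len(o)>=2: L.append(ray(c,200+o[0],v,.02)); Rr.append(ray(c,200+o[-1],v,.02))
for u in range(284,300,2):
    o=sub(g[0:60,u],22)
    if o: Tt.append(ray(c,u,o[0],.02))
L,Rr,Tt=map(np.array,(L,Rr,Tt))
for n,A in (('L',L),('R',Rr)):
    k=np.polyfit(A[:,1],A[:,0],1); rs=A[:,0]-np.polyval(k,A[:,1]); ok=abs(rs)<.002; k=np.polyfit(A[ok,1],A[ok,0],1); print(n,k,rs.std(),ok.sum(),len(ok),'x at y=-.07,.1:',np.polyval(k,[-.07,.1]))
print('T',np.median(Tt[:,1]),Tt[:,:2].round(4).tolist())
E
python3 fit.py
python3 - <<'E'
from h import *
c=pickle.load(open('pics/w3.png.pkl','rb'))
a=cv2.resize(cv2.cvtColor(c['frame'],cv2.COLOR_RGB2BGR)[10:220,190:330],None,fx=4,fy=4,interpolation=cv2.INTER_CUBIC)[:600]
cv2.imwrite('pics/w3d.png',a)
E
```

```text
L [-0.04983983  0.54571249] 0.0002707850367588444 43 43 x at y=-.07,.1: [0.54920128 0.54072851]
R [-0.04823453  0.65656179] 7.773609319944368e-05 43 43 x at y=-.07,.1: [0.6599382  0.65173833]
T 0.11968794966752846 [[0.625, 0.1195], [0.6278, 0.1196], [0.6305, 0.1196], [0.6333, 0.1197], [0.636, 0.1197], [0.6388, 0.1201], [0.6415, 0.1201], [0.6443, 0.1205]]
```

View pics/w3d.png

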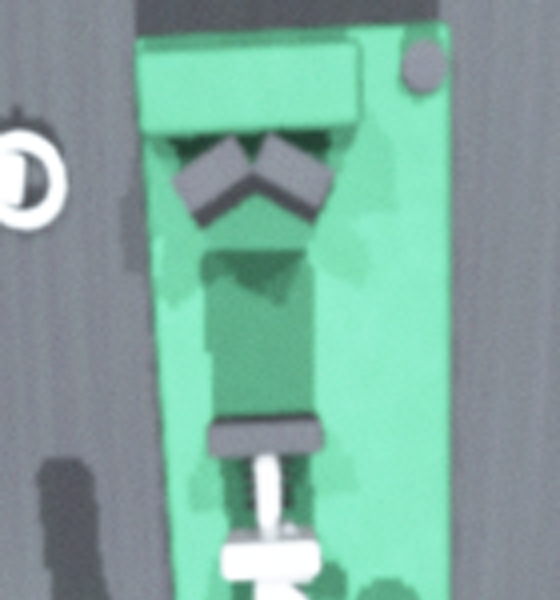

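```bash
cat >> h.py <<'E'
O=np.array([.5895,-.0698]);YAW=.049
def cl(x,y,z): 
    cs,sn=np.cos(YAW),np.sin(YAW); return np.array([O[0]+cs*x-sn*y,O[1]+sn*x+cs*y,z])
E
python3 - <<'E'
from h import *
c=pickle.load(open('pics/w3.png.pkl','rb'))
print('vertex',px(c,cl(0,.1351,.075)),'obs',253.2,53)
print('Vout',px(c,cl(-.021,.1351-.021*np.tan(np.pi/6),.075)),px(c,cl(.021,.1351-.021*np.tan(np.pi/6),.075)))
print('pivot',px(c,cl(.045,-.07,.095)))
print('seat',cl(0,.112,.02),'pivot',cl(.045,-.07,.095))
rel(cl(0,.112,.2))
# draw on scene, top
for n in ['top','scene','w3']:
    k=pickle.load(open(f'pics/{n}0.png.pkl' if n!='w3' else 'pics/w3.png.pkl','rb')); a=cv2.resize(cv2.cvtColor(k['frame'],cv2.COLOR_RGB2BGR),None,fx=4,fy=4,interpolation=cv2.INTER_CUBIC)
    def ln(P): 
        cv2.polylines(a,[np.int32([px(k,p)*4+1.5 for p in P])],True,(0,0,255),1)
    ln([cl(x,y,.02) for x,y in ((-.04,-.175),(.07,-.175),(.07,.187),(-.04,.187))])
    ln([cl(-.021,.1351-.0121,.075),cl(0,.1351,.075),cl(.021,.1351-.0121,.075),cl(0,.1351,.075)])
    ln([cl(.045+.012*np.cos(t),-.07+.012*np.sin(t),.095) for t in np.linspace(0,6.2,20)])
    b=np.array([px(k,cl(x,y,.05))*4 for x in(-.06,.08) for y in(-.19,.2)]); lo=b.min(0).clip(0).astype(int);hi=b.max(0).astype(int)
    o=a[lo[1]:hi[1],lo[0]:hi[0]]; print(o.shape); s=min(1,600/o.shape[0],800/o.shape[1]); cv2.imwrite(f'pics/ov_{n}.png',cv2.resize(o,None,fx=s,fy=s))
E
```

```text
vertex [252.59909478  52.48910108] obs 253.2 53
Vout [236.54804245  63.77667419] [269.65996622  62.17318685]
pivot [291.94380361 209.41103371]
seat [0.5840142  0.04206557 0.02      ] pivot [ 0.63787462 -0.13751186  0.095     ]
xyz [0.4642, -0.0249, 0.4684] twist [0.0, 0.0, 0.0]
(182, 488, 3)
(264, 539, 3)
(1076, 441, 3)
```

View pics/ov_top.png

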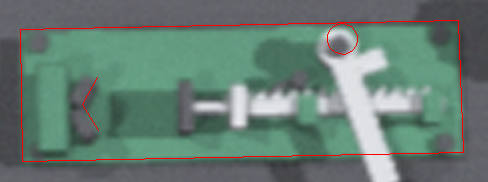

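View pics/ov_scene.png

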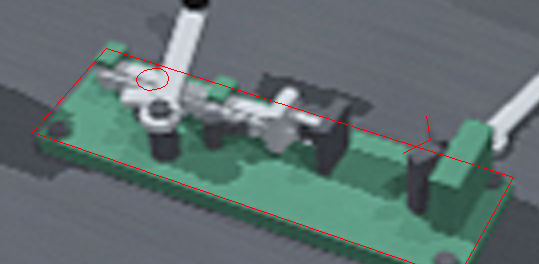

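View pics/ov_w3.png

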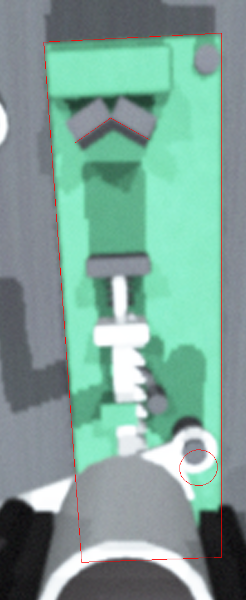

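Run:
```python
from h import *
p,r,s=pose(); print(p)
rel(cl(0,.1095,.12)); rel(cl(0,.1095,.0388),yawR(0)); print(cl(0,.1095,0))
```

```text
[ 0.59100892 -0.07396527  0.31706316]
xyz [0.4541, -0.0242, 0.7884] twist [0.0, 0.0, 0.0]
xyz [0.4541, -0.024, 1.1132] twist [-0.0005, -0.0001, 0.0037]
[0.58413665 0.03956857 0.        ]
```

Request:
{"op": "step_arm", "data": {"motion": [{"xyz": [0.2, -0.024, 0], "twist": [0, 0, 0], "fingers": -1}, {"xyz": [0.4, -0.024, 0.1], "twist": [0, 0, 0], "fingers": -1}, {"xyz": [0.454, -0.024, 0.3], "twist": [0, 0, 0], "fingers": -1}, {"xyz": [0.454, -0.024, 0.5], "twist": [0, 0, 0], "fingers": -1}, {"xyz": [0.454, -0.024, 0.7], "twist": [0, 0, 0], "fingers": -1}, {"xyz": [0.454, -0.024, 0.79], "twist": [0, 0, 0], "fingers": -1}, {"xyz": [0.454, -0.024, 0.79], "twist": [0, 0, 0], "fingers": -1}, {"xyz": [0.454, -0.024, 0.79], "twist": [0, 0, 0], "fingers": -1}]}}

```text
clock: 7.7
position: [0.5848, 0.0381, 0.1208]
tcp_rot: [2.217, 2.225, -0.0]
wrist_force: [0.5, -0.0, -0.9]
finger_gap: 0.455
```

Run:
```python
from h import *
p,r,s=pose(); print(p,s['wrist_force'])
rel(cl(0,.1095,.0388),yawR(0))
snap('wrist','w4.png'); c=snap('scene','s4.png')
a=cv2.imread('pics/s4.png'); cv2.imwrite('pics/s4c.png',cv2.resize(a[100:300,180:380],None,fx=3,fy=3,interpolation=cv2.INTER_CUBIC))
```

```text
[0.58479229 0.03806077 0.12083278] [ 0.54917018 -0.03636615 -0.90850587]
xyz [0.0061, -0.0026, 0.3281] twist [0.0, 0.0002, 0.0024]
```

View pics/s4c.png

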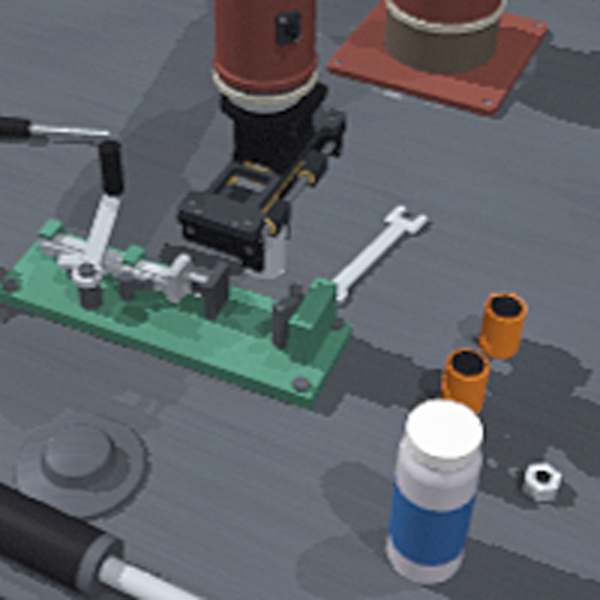

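View pics/w4.png

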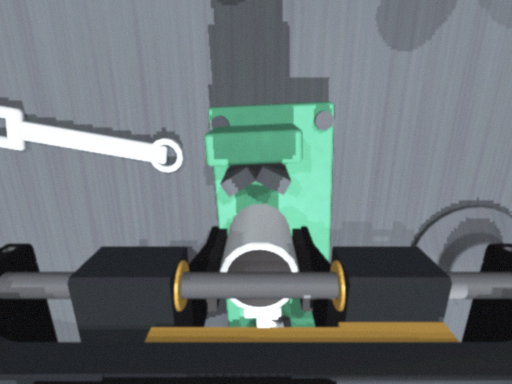

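Sleeve is held centred, aligned before the V (V vertex near (257,168) in the wrist view). Lowering.

Request:
{"op": "step_arm", "data": {"motion": [{"xyz": [0.006, -0.002, 0.1], "twist": [0, 0, 0], "fingers": -1}, {"xyz": [0.006, -0.002, 0.2], "twist": [0, 0, 0], "fingers": -1}, {"xyz": [0.006, -0.002, 0.28], "twist": [0, 0, 0], "fingers": -1}, {"xyz": [0.006, -0.002, 0.31], "twist": [0, 0, 0], "fingers": -1}, {"xyz": [0.006, -0.002, 0.325], "twist": [0, 0, 0], "fingers": -1}, {"xyz": [0.006, -0.002, 0.325], "twist": [0, 0, 0], "fingers": -1}, {"xyz": [0.006, -0.002, 0.325], "twist": [0, 0, 0], "fingers": -1}]}}

```text
clock: 8.5
position: [0.5849, 0.0391, 0.0401]
tcp_rot: [2.217, 2.224, 0.003]
wrist_force: [0.2, -1.0, -1.7]
finger_gap: 0.449
```

Request:
{"op": "step_arm", "data": {"motion": [{"xyz": [0.002, -0.002, 0.005], "twist": [0, 0, 0], "fingers": -1}, {"xyz": [0.002, -0.002, 0.008], "twist": [0, 0, 0], "fingers": -1}, {"xyz": [0.002, -0.002, 0.008], "twist": [0, 0, 0], "fingers": -1}]}}

```text
clock: 8.8
position: [0.584, 0.0399, 0.0376]
tcp_rot: [2.218, 2.225, 0.002]
wrist_force: [-2.0, 1.2, 5.0]
finger_gap: 0.453
```

Contact felt (~5 N). Release slowly.

Request:
{"op": "step_arm", "data": {"motion": [{"xyz": [0, 0, 0], "twist": [0, 0, 0], "fingers": 0.1}, {"xyz": [0, 0, 0], "twist": [0, 0, 0], "fingers": 0.1}, {"xyz": [0, 0, 0], "twist": [0, 0, 0], "fingers": 0.2}, {"xyz": [0, 0, 0], "twist": [0, 0, 0], "fingers": 0.3}, {"xyz": [0, 0, 0], "twist": [0, 0, 0], "fingers": 0.5}, {"xyz": [0, 0, 0], "twist": [0, 0, 0], "fingers": 0.5}, {"xyz": [0, 0, -0.1], "twist": [0, 0, 0], "fingers": 0.5}, {"xyz": [0, 0, -0.25], "twist": [0, 0, 0], "fingers": 0.5}, {"xyz": [0, 0, -0.45], "twist": [0, 0, 0], "fingers": 0.5}, {"xyz": [0, 0, -0.65], "twist": [0, 0, 0], "fingers": 0.5}, {"xyz": [0, 0, -0.7], "twist": [0, 0, 0], "fingers": 0.5}, {"xyz": [0, 0, -0.7], "twist": [0, 0, 0], "fingers": 0.5}]}}

```text
clock: 10.0
position: [0.5849, 0.0396, 0.2143]
tcp_rot: [2.217, 2.223, 0.006]
wrist_force: [0.0, 0.4, -1.1]
finger_gap: 0.751
```

Run:
```python
from h import *
p,r,s=pose(); print(p,s['wrist_force'],s['finger_gap'])
c=snap('wrist','w5.png'); snap('scene','s5.png')
for n in ['sleeve','handle']:
  for q in imaging.search_frame('wrist' if n=='sleeve' else 'scene',n)[:2]:
    k=c if n=='sleeve' else pickle.load(open('pics/s5.png.pkl','rb'))
    P=w(k,q['at']); print(n,round(q['conf'],2),np.round(P,3),np.round(px(k,P)))
print(px(c,cl(0,.112,.075)),px(c,cl(0,.1351,.075)))
a=cv2.imread('pics/s5.png'); a=cv2.resize(a[120:280,170:370],None,fx=3,fy=3,interpolation=cv2.INTER_CUBIC)
b=cv2.imread('pics/w5.png');b=cv2.resize(b[100:320,150:370],(480,480));
o=np.zeros((480,1080,3),np.uint8);o[:,:600]=a;o[:,600:]=b;cv2.imwrite('pics/c5.png',cv2.resize(o,None,fx=.74,fy=.74))
```

```text
[0.58487305 0.03963866 0.21429722] [ 0.01350077  0.36151812 -1.12880342] 0.7508301893190118
sleeve 0.66 [0.584 0.043 0.072] [256. 178.]
handle 0.65 [ 0.567 -0.167  0.063] [213. 173.]
[256.8956122  179.45476307] [255.81909796 158.03493163]
```

View pics/c5.png

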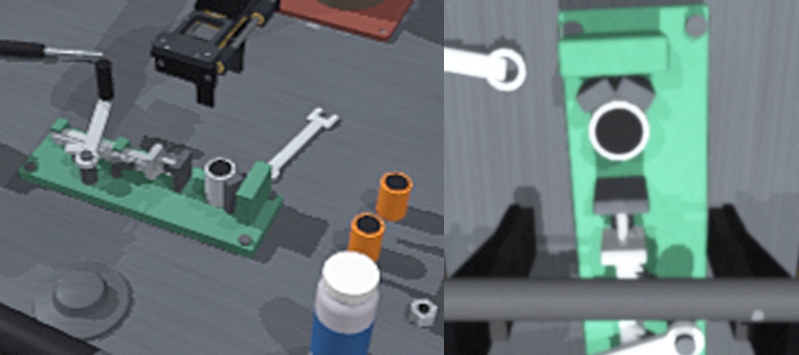

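```bash
cat >> h.py <<'E'
def hd(q,z=.1): 
    a=np.pi-(q-.35); return cl(.045+.13*np.cos(a),-.07+.13*np.sin(a),z)
E
python3 - <<'E'
from h import *
t=pickle.load(open('pics/top0.png.pkl','rb'));c=pickle.load(open('pics/s5.png.pkl','rb'))
print(ray(t,327,223,.125),ray(c,216.8,148.4,.125))
for q in [0,.1,.2,.35,.66]: print(q,hd(q,.125),px(t,hd(q,.125)).round(1),px(c,hd(q,.125)).round(1))
p,r,s=pose(); print(p)
rel(hd(0,.22),yawR(np.pi/2))
for n,k in (('top',t),('sc',c)):
  a=cv2.cvtColor(k['frame'],cv2.COLOR_RGB2BGR); u,v=px(k,hd(.1,.1)).astype(int); a=cv2.resize(a[v-25:v+25,u-25:u+25],None,fx=8,fy=8,interpolation=cv2.INTER_CUBIC)
  for q,col in ((0,(0,0,255)),(.1,(0,255,0)),(.2,(255,0,0))): 
    cv2.line(a,*[tuple(np.int32((px(k,hd(q,z))-[u-25,v-25])*8+4).tolist()) for z in (.063,.125)],col,1)
  cv2.imwrite(f'pics/h_{n}.png',a)
E
```

```text
[ 0.5115057  -0.17999329  0.125     ] [ 0.51716008 -0.17640897  0.125     ]
0 [ 0.51808612 -0.18801649  0.125     ] [329.7 220.9] [213.5 147.6]
0.1 [ 0.51364252 -0.17580528  0.125     ] [325.6 222.3] [217.6 147.8]
0.2 [ 0.5104402  -0.16321146  0.125     ] [321.5 223.2] [221.5 148.4]
0.35 [ 0.50803065 -0.14387932  0.125     ] [315.1 223.8] [227.1 149.7]
0.66 [ 0.5122774  -0.10396578  0.125     ] [301.9 222. ] [237.4 154. ]
[0.58254974 0.03957774 0.20992863]
xyz [-0.9096, -0.2608, -0.0388] twist [-0.0018, -0.001, -0.998]
```

View pics/h_top.png

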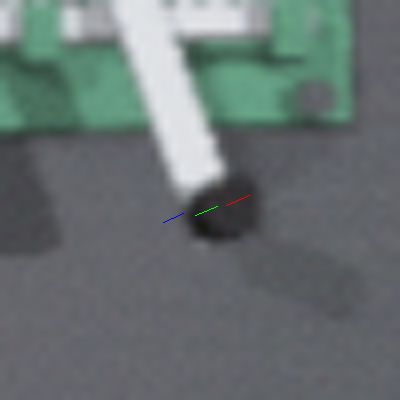

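View pics/h_sc.png

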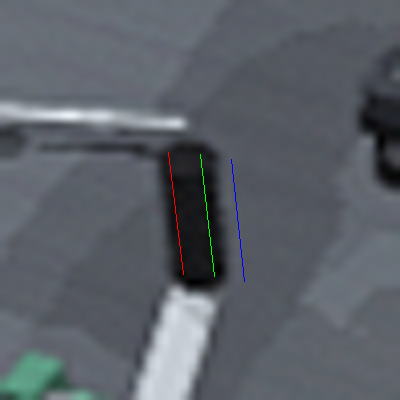

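Request:
{"op": "step_arm", "data": {"motion": [{"xyz": [-0.2, -0.05, -0.1], "twist": [0, 0, -0.1], "fingers": 1}, {"xyz": [-0.4, -0.1, -0.1], "twist": [0, 0, -0.2], "fingers": 1}, {"xyz": [-0.6, -0.2, -0.1], "twist": [0, 0, -0.3], "fingers": 1}, {"xyz": [-0.88, -0.27, -0.1], "twist": [0, 0, -0.4], "fingers": 1}, {"xyz": [-0.88, -0.27, -0.1], "twist": [0, 0, -0.5], "fingers": 1}, {"xyz": [-0.88, -0.27, -0.1], "twist": [0, 0, -0.6], "fingers": 1}, {"xyz": [-0.88, -0.27, -0.1], "twist": [0, 0, -0.7], "fingers": 1}, {"xyz": [-0.88, -0.27, -0.1], "twist": [0, 0, -0.8], "fingers": 1}, {"xyz": [-0.88, -0.27, -0.1], "twist": [0, 0, -0.9], "fingers": 1}, {"xyz": [-0.88, -0.27, -0.1], "twist": [0, 0, -1], "fingers": 1}, {"xyz": [-0.88, -0.27, -0.1], "twist": [0, 0, -1], "fingers": 1}, {"xyz": [-0.88, -0.27, -0.1], "twist": [0, 0, -1], "fingers": 1}]}}

```text
clock: 11.4
position: [0.516, -0.1805, 0.2353]
tcp_rot: [0.007, -3.139, -0.0]
wrist_force: [0.0, -0.8, -0.0]
finger_gap: 0.998
```

Run:
```python
from h import *
p,r,s=pose(); print(p,s['wrist_force'],s['q'].round(2))
c=snap('wrist','w6.png')
for q in imaging.search_frame('wrist','handle')[:2]:
    P=w(c,q['at']); print(round(q['conf'],2),np.round(P,3),np.round(px(c,P)))
a=cv2.cvtColor(c['frame'],cv2.COLOR_RGB2BGR)
a=cv2.resize(a,(768,576),interpolation=cv2.INTER_CUBIC)
for q in (0,.05,.1): 
    cv2.line(a,*[tuple(np.int32(px(c,hd(q,z))*1.5).tolist()) for z in (.063,.125)],(0,0,255),1)
cv2.imwrite('pics/w6c.png',a)
rel(hd(.06,.083),yawR(np.pi/2+.049))
```

```text
[ 0.51603732 -0.18050584  0.23534374] [ 0.04432342 -0.79513933 -0.0217088 ] [-0.33  0.12  0.64  1.72 -0.07  1.32  1.9 ]
0.57 [ 0.585 -0.095  0.023] [321. 214.]
xyz [0.0028, -0.0008, 0.6112] twist [0.0, -0.0011, -0.0312]
```

View pics/w6c.png

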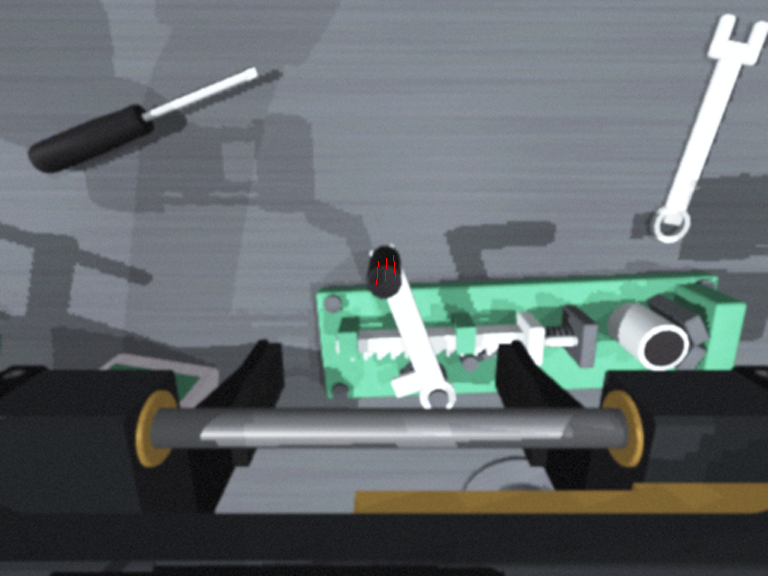

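Request:
{"op": "step_arm", "data": {"motion": [{"xyz": [0.003, 0, 0.15], "twist": [0, 0, -0.03], "fingers": 1}, {"xyz": [0.003, 0, 0.3], "twist": [0, 0, -0.03], "fingers": 1}, {"xyz": [0.003, 0, 0.45], "twist": [0, 0, -0.03], "fingers": 1}, {"xyz": [0.003, 0, 0.57], "twist": [0, 0, -0.03], "fingers": 1}, {"xyz": [0.003, 0, 0.61], "twist": [0, 0, -0.03], "fingers": 1}, {"xyz": [0.003, 0, 0.61], "twist": [0, 0, -0.03], "fingers": 1}]}}

```text
clock: 12.1
position: [0.515, -0.1805, 0.0832]
tcp_rot: [0.076, -3.138, 0.0]
wrist_force: [0.1, -0.3, 0.3]
finger_gap: 0.998
```

Request:
{"op": "step_arm", "data": {"motion": [{"xyz": [0, 0, 0], "twist": [0, 0, 0], "fingers": 0}, {"xyz": [0, 0, 0], "twist": [0, 0, 0], "fingers": -1}, {"xyz": [0, 0, 0], "twist": [0, 0, 0], "fingers": -1}, {"xyz": [0, 0, 0], "twist": [0, 0, 0], "fingers": -1}, {"xyz": [0, 0, 0], "twist": [0, 0, 0], "fingers": -1}, {"xyz": [0, 0, 0], "twist": [0, 0, 0], "fingers": -1}, {"xyz": [0, 0, 0], "twist": [0, 0, 0], "fingers": -1}, {"xyz": [0, 0, 0], "twist": [0, 0, 0], "fingers": -1}, {"xyz": [0, 0, 0], "twist": [0, 0, 0], "fingers": -1}, {"xyz": [0, 0, 0], "twist": [0, 0, 0], "fingers": -1}, {"xyz": [0, 0, 0], "twist": [0, 0, 0], "fingers": -1}]}}

```text
clock: 13.2
position: [0.5157, -0.1808, 0.0843]
tcp_rot: [0.079, -3.14, 0.0]
wrist_force: [-0.3, -0.5, 0.7]
finger_gap: 0.27
```

Run:
```python
from h import *
p,r,s=pose(); print(p,s['wrist_force'],s['finger_gap']*87,s['q'].round(2),r.as_matrix().round(3).tolist())
pv=cl(.045,-.07,0)
d=p[:2]-pv[:2]; print('radius',np.hypot(*d),'q',.35-((np.arctan2(d[1],d[0])-YAW)%(2*np.pi)-np.pi))
for q in (0,.04,.66,.1,.2,.3,.4,.5,.6): print(q,end=' ');rel(hd(q,p[2]))
```

```text
[ 0.5157434  -0.18081744  0.0842731 ] [-0.29385645 -0.48824259  0.70981283] 23.4965445422417 [-0.28  0.27  0.62  1.9  -0.18  1.02  2.04] [[-0.999, -0.05, -0.0], [-0.05, 0.999, -0.0], [0.0, -0.0, -1.0]]
radius 0.12958166457991813 q 0.05824872512186541
0 xyz [-0.0079, -0.0292, 0.0] twist [0.0, 0.0, 0.0]
0.04 xyz [-0.0012, -0.0095, 0.0] twist [0.0, 0.0, 0.0]
0.66 xyz [-0.0015, 0.3077, -0.0] twist [0.0, 0.0, 0.0]
0.1 xyz [0.0074, 0.0204, -0.0] twist [0.0, 0.0, 0.0]
0.2 xyz [0.0177, 0.0714, -0.0] twist [0.0, 0.0, 0.0]
0.3 xyz [0.0228, 0.1231, -0.0] twist [0.0, 0.0, 0.0]
0.4 xyz [0.0228, 0.1751, -0.0] twist [0.0, 0.0, 0.0]
0.5 xyz [0.0175, 0.2268, -0.0] twist [0.0, 0.0, 0.0]
0.6 xyz [0.0071, 0.2777, -0.0] twist [0.0, 0.0, 0.0]
```

Request:
{"op": "step_arm", "data": {"motion": [{"xyz": [-0.002, -0.01, 0], "twist": [0, 0, 0], "fingers": -1}, {"xyz": [-0.005, -0.019, 0], "twist": [0, 0, 0], "fingers": -1}, {"xyz": [-0.005, -0.019, 0], "twist": [0, 0, 0], "fingers": -1}, {"xyz": [-0.005, -0.019, 0], "twist": [0, 0, 0], "fingers": -1}]}}

```text
clock: 13.6
position: [0.5171, -0.1849, 0.0842]
tcp_rot: [0.08, -3.14, -0.001]
wrist_force: [-5.4, 3.9, 4.0]
finger_gap: 0.268
```

```bash
cat > st.py <<'E'
from h import *
import sys
p,r,s=pose(); pv=cl(.045,-.07,0); d=p[:2]-pv[:2]; a=np.arctan2(d[1],d[0])
F=np.array(s['wrist_force']); t=np.array([np.sin(a),-np.cos(a)])
print('t',s['clock'],p.round(4),'rad',np.hypot(*d).round(4),'q',round(.35-((a-YAW)%(2*np.pi)-np.pi),3),'F',F.round(1),'Ftan',(F[:2]@t).round(2),'gap',(s['finger_gap']*87).round(1))
for q in map(float,sys.argv[1:]): print(q,end=' ');rel(hd(q,.084))
E
python3 st.py .1 .2 .3 .4 .5 .6 .66
```

```text
Traceback (most recent call last):
  File "st.py", line 5, in <module>
    print('t',s['clock'],p.round(4),'rad',np.hypot(*d).round(4),'q',round(.35-((a-YAW)%(2*np.pi)-np.pi),3),'F',F.round(1),'Ftan',(F[:2]@t).round(2),'gap',(s['finger_gap']*87).round(1))
                                                                                                                                                          ^^^^^^^^^^^^^^^^^^^^^^^^^^
AttributeError: 'float' object has no attribute 'round'
```

```bash
sed -i "s/(s\['finger_gap'\]\*87).round(1)/round(s['finger_gap']*87,1)/" st.py; python3 st.py .1 .2 .3 .4 .5 .6 .66
```

```text
t 13.6 [ 0.5171 -0.1849  0.0842] rad 0.1297 q 0.025 F [-5.4  3.9  4. ] Ftan 5.63 gap 23.3
0.1 xyz [0.0121, 0.0371, 0.001] twist [0.0, 0.0, 0.0]
0.2 xyz [0.0223, 0.0881, 0.001] twist [0.0, 0.0, 0.0]
0.3 xyz [0.0274, 0.1398, 0.001] twist [0.0, 0.0, 0.0]
0.4 xyz [0.0273, 0.1918, 0.0011] twist [0.0, 0.0, 0.0]
0.5 xyz [0.022, 0.2435, 0.0011] twist [0.0, 0.0, 0.0]
0.6 xyz [0.0116, 0.2944, 0.0011] twist [0.0, 0.0, 0.0]
0.66 xyz [0.0029, 0.3244, 0.0011] twist [0.0, 0.0, 0.0]
```

Request:
{"op": "step_arm", "data": {"motion": [{"xyz": [0.012, 0.037, 0], "twist": [0, 0, 0], "fingers": -1}, {"xyz": [0.022, 0.088, 0], "twist": [0, 0, 0], "fingers": -1}, {"xyz": [0.027, 0.14, 0], "twist": [0, 0, 0], "fingers": -1}, {"xyz": [0.027, 0.192, 0], "twist": [0, 0, 0], "fingers": -1}, {"xyz": [0.022, 0.2435, 0], "twist": [0, 0, 0], "fingers": -1}, {"xyz": [0.012, 0.294, 0], "twist": [0, 0, 0], "fingers": -1}, {"xyz": [0.003, 0.325, 0], "twist": [0, 0, 0], "fingers": -1}, {"xyz": [0.003, 0.325, 0], "twist": [0, 0, 0], "fingers": -1}, {"xyz": [0.003, 0.325, 0], "twist": [0, 0, 0], "fingers": -1}, {"xyz": [0.003, 0.325, 0], "twist": [0, 0, 0], "fingers": -1}]}}

```text
clock: 14.6
position: [0.5113, -0.1042, 0.0838]
tcp_rot: [0.077, -3.139, -0.0]
wrist_force: [-5.1, -0.3, -0.7]
finger_gap: 0.265
```

```bash
python3 st.py .6 .5 .4 .3 .2 .1 .03
python3 - <<'E'
from h import *
c=snap('wrist','w7.png'); print(robot.get_state()['wrist_force'])
E
python3 st.py
```

```text
t 14.6 [ 0.5113 -0.1042  0.0838] rad 0.1309 q 0.656 F [-5.1 -0.3 -0.7] Ftan -1.55 gap 23.0
0.6 xyz [0.0046, -0.029, -0.0008] twist [0.0, 0.0, 0.0]
0.5 xyz [0.015, -0.08, -0.0008] twist [0.0, 0.0, 0.0]
0.4 xyz [0.0202, -0.1317, -0.0008] twist [0.0, 0.0, 0.0]
0.3 xyz [0.0202, -0.1837, -0.0008] twist [0.0, 0.0, 0.0]
0.2 xyz [0.015, -0.2354, -0.0008] twist [0.0, 0.0, 0.0]
0.1 xyz [0.0047, -0.2863, -0.0009] twist [0.0, 0.0, 0.0]
0.03 xyz [-0.0055, -0.3213, -0.0009] twist [0.0, 0.0, 0.0]
[-5.42300108 -0.75177083 -0.68269192]
t 14.65 [ 0.5113 -0.1042  0.0838] rad 0.1309 q 0.656 F [-5.4 -0.8 -0.7] Ftan -2.11 gap 23.4
```

View pics/w7.png

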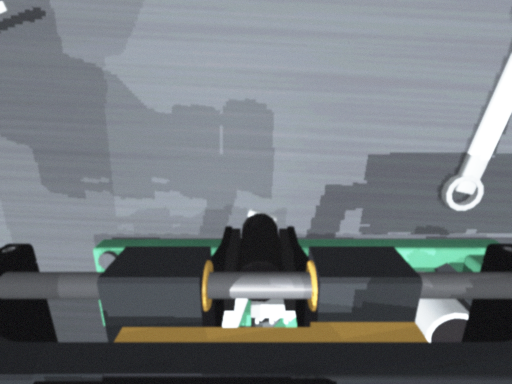

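Request:
{"op": "step_arm", "data": {"motion": [{"xyz": [0.008, -0.029, 0], "twist": [0, 0, 0], "fingers": -1}, {"xyz": [0.018, -0.08, 0], "twist": [0, 0, 0], "fingers": -1}, {"xyz": [0.023, -0.132, 0], "twist": [0, 0, 0], "fingers": -1}, {"xyz": [0.023, -0.184, 0], "twist": [0, 0, 0], "fingers": -1}, {"xyz": [0.018, -0.235, 0], "twist": [0, 0, 0], "fingers": -1}, {"xyz": [0.008, -0.286, 0], "twist": [0, 0, 0], "fingers": -1}, {"xyz": [-0.002, -0.322, 0], "twist": [0, 0, 0], "fingers": -1}, {"xyz": [-0.002, -0.322, 0], "twist": [0, 0, 0], "fingers": -1}, {"xyz": [-0.002, -0.322, 0], "twist": [0, 0, 0], "fingers": -1}, {"xyz": [-0.002, -0.322, 0], "twist": [0, 0, 0], "fingers": -1}]}}

```text
clock: 15.65
position: [0.5167, -0.1843, 0.0842]
tcp_rot: [0.079, -3.14, -0.0]
wrist_force: [-4.2, 0.3, 0.7]
finger_gap: 0.273
```

```bash
python3 st.py .1 .2 .3 .4 .5 .6 .66
```

```text
t 15.65 [ 0.5167 -0.1843  0.0842] rad 0.1299 q 0.031 F [-4.2  0.3  0.7] Ftan 1.82 gap 23.7
0.1 xyz [0.0103, 0.0345, 0.0007] twist [0.0, 0.0, 0.0]
0.2 xyz [0.0206, 0.0854, 0.0007] twist [0.0, 0.0, 0.0]
0.3 xyz [0.0257, 0.1371, 0.0007] twist [0.0, 0.0, 0.0]
0.4 xyz [0.0256, 0.1891, 0.0007] twist [0.0, 0.0, 0.0]
0.5 xyz [0.0204, 0.2408, 0.0007] twist [0.0, 0.0, 0.0]
0.6 xyz [0.01, 0.2918, 0.0007] twist [0.0, 0.0, 0.0]
0.66 xyz [0.0013, 0.3217, 0.0007] twist [0.0, 0.0, 0.0]
```

Request:
{"op": "step_arm", "data": {"motion": [{"xyz": [0.012, 0.036, 0], "twist": [0, 0, 0], "fingers": -1}, {"xyz": [0.022, 0.087, 0], "twist": [0, 0, 0], "fingers": -1}, {"xyz": [0.027, 0.139, 0], "twist": [0, 0, 0], "fingers": -1}, {"xyz": [0.027, 0.191, 0], "twist": [0, 0, 0], "fingers": -1}, {"xyz": [0.022, 0.242, 0], "twist": [0, 0, 0], "fingers": -1}, {"xyz": [0.012, 0.293, 0], "twist": [0, 0, 0], "fingers": -1}, {"xyz": [0.003, 0.323, 0], "twist": [0, 0, 0], "fingers": -1}, {"xyz": [0.003, 0.323, 0], "twist": [0, 0, 0], "fingers": -1}, {"xyz": [0.003, 0.323, 0], "twist": [0, 0, 0], "fingers": -1}, {"xyz": [0.003, 0.323, 0], "twist": [0, 0, 0], "fingers": -1}]}}

```text
clock: 16.65
position: [0.5114, -0.1036, 0.0839]
tcp_rot: [0.079, -3.139, -0.001]
wrist_force: [-5.3, 1.0, -5.6]
finger_gap: 0.269
```

```bash
python3 st.py .6 .5 .4 .3 .2 .1 .03
python3 - <<'E'
from h import *
c=snap('scene','s8.png'); print(robot.get_state()['wrist_force'])
a=cv2.imread('pics/s8.png'); b=cv2.imread('pics/s5.png'); f_=lambda a:cv2.resize(a[150:250,190:320],None,fx=3,fy=3,interpolation=cv2.INTER_CUBIC)
cv2.imwrite('pics/s8c.png',np.hstack([f_(b),f_(a)]))
E
python3 st.py
```

```text
t 16.65 [ 0.5114 -0.1036  0.0839] rad 0.131 q 0.661 F [-5.3  1.  -5.6] Ftan -0.45 gap 23.4
0.6 xyz [0.0051, -0.0316, -0.0006] twist [0.0, 0.0, 0.0]
0.5 xyz [0.0155, -0.0825, -0.0006] twist [0.0, 0.0, 0.0]
0.4 xyz [0.0208, -0.1342, -0.0006] twist [0.0, 0.0, 0.0]
0.3 xyz [0.0208, -0.1862, -0.0006] twist [0.0, 0.0, 0.0]
0.2 xyz [0.0157, -0.2379, -0.0007] twist [0.0, 0.0, 0.0]
0.1 xyz [0.0054, -0.2889, -0.0007] twist [0.0, 0.0, 0.0]
0.03 xyz [-0.0048, -0.3238, -0.0008] twist [0.0, 0.0, 0.0]
[-5.96525744 -0.31414261 -5.56066097]
t 16.7 [ 0.5114 -0.1036  0.0839] rad 0.131 q 0.661 F [-6.  -0.3 -5.6] Ftan -1.85 gap 23.2
```

View pics/s8c.png

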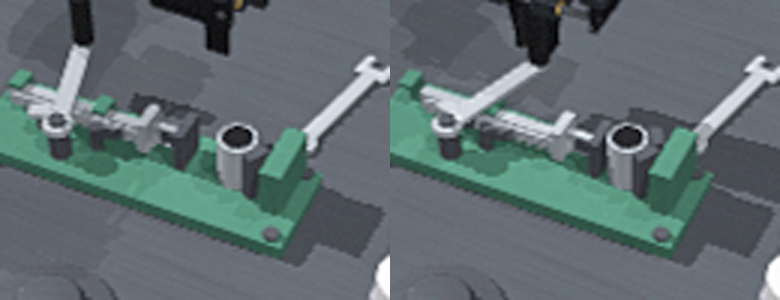

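Request:
{"op": "step_arm", "data": {"motion": [{"xyz": [0.008, -0.031, 0], "twist": [0, 0, 0], "fingers": -1}, {"xyz": [0.019, -0.082, 0], "twist": [0, 0, 0], "fingers": -1}, {"xyz": [0.024, -0.134, 0], "twist": [0, 0, 0], "fingers": -1}, {"xyz": [0.024, -0.186, 0], "twist": [0, 0, 0], "fingers": -1}, {"xyz": [0.019, -0.238, 0], "twist": [0, 0, 0], "fingers": -1}, {"xyz": [0.009, -0.289, 0], "twist": [0, 0, 0], "fingers": -1}, {"xyz": [-0.001, -0.324, 0], "twist": [0, 0, 0], "fingers": -1}, {"xyz": [-0.001, -0.324, 0], "twist": [0, 0, 0], "fingers": -1}, {"xyz": [-0.001, -0.324, 0], "twist": [0, 0, 0], "fingers": -1}, {"xyz": [-0.001, -0.324, 0], "twist": [0, 0, 0], "fingers": -1}]}}

```text
clock: 17.7
position: [0.5167, -0.1846, 0.0844]
tcp_rot: [-0.079, 3.14, -0.0]
wrist_force: [-1.4, 0.3, -1.9]
finger_gap: 0.27
```

```bash
python3 st.py .1 .2 .3 .4 .5 .6 .66
```

```text
t 17.7 [ 0.5167 -0.1846  0.0844] rad 0.1299 q 0.029 F [-1.4  0.3 -1.9] Ftan 0.8 gap 23.5
0.1 xyz [0.0106, 0.0356, 0.0017] twist [0.0, 0.0, 0.0]
0.2 xyz [0.0209, 0.0865, 0.0017] twist [0.0, 0.0, 0.0]
0.3 xyz [0.026, 0.1383, 0.0017] twist [0.0, 0.0, 0.0]
0.4 xyz [0.0259, 0.1902, 0.0017] twist [0.0, 0.0, 0.0]
0.5 xyz [0.0207, 0.2419, 0.0017] twist [0.0, 0.0, 0.0]
0.6 xyz [0.0102, 0.2929, 0.0017] twist [0.0, 0.0, 0.0]
0.66 xyz [0.0016, 0.3228, 0.0017] twist [0.0, 0.0, 0.0]
```

Stroke 3, somewhat slower towards the end.

Request:
{"op": "step_arm", "data": {"motion": [{"xyz": [0.011, 0.036, 0], "twist": [0, 0, 0], "fingers": -1}, {"xyz": [0.022, 0.087, 0], "twist": [0, 0, 0], "fingers": -1}, {"xyz": [0.027, 0.139, 0], "twist": [0, 0, 0], "fingers": -1}, {"xyz": [0.027, 0.191, 0], "twist": [0, 0, 0], "fingers": -1}, {"xyz": [0.025, 0.217, 0], "twist": [0, 0, 0], "fingers": -1}, {"xyz": [0.022, 0.242, 0], "twist": [0, 0, 0], "fingers": -1}, {"xyz": [0.018, 0.268, 0], "twist": [0, 0, 0], "fingers": -1}, {"xyz": [0.012, 0.293, 0], "twist": [0, 0, 0], "fingers": -1}, {"xyz": [0.003, 0.323, 0], "twist": [0, 0, 0], "fingers": -1}, {"xyz": [0.003, 0.323, 0], "twist": [0, 0, 0], "fingers": -1}, {"xyz": [0.003, 0.323, 0], "twist": [0, 0, 0], "fingers": -1}, {"xyz": [0.003, 0.323, 0], "twist": [0, 0, 0], "fingers": -1}]}}

```text
clock: 18.9
position: [0.5105, -0.1051, 0.0841]
tcp_rot: [0.076, -3.139, 0.002]
wrist_force: [-4.7, -5.3, -3.4]
finger_gap: 0.27
```

```bash
python3 st.py .6 .5 .4 .3 .2 .1 .03
python3 - <<'E'
from h import *
c=snap('scene','s9.png'); print(robot.get_state()['wrist_force'])
a=cv2.imread('pics/s9.png'); b=cv2.imread('pics/s8.png'); f_=lambda a:cv2.resize(a[150:250,190:320],None,fx=3,fy=3,interpolation=cv2.INTER_CUBIC)
cv2.imwrite('pics/s9c.png',np.hstack([f_(b),f_(a)]))
E
python3 st.py
```

```text
t 18.9 [ 0.5105 -0.1051  0.0841] rad 0.1315 q 0.648 F [-4.7 -5.3 -3.4] Ftan -6.33 gap 23.5
0.6 xyz [0.0011, -0.0258, 0.0004] twist [0.0, 0.0, 0.0]
0.5 xyz [0.0114, -0.0767, 0.0004] twist [0.0, 0.0, 0.0]
0.4 xyz [0.0166, -0.1284, 0.0005] twist [0.0, 0.0, 0.0]
0.3 xyz [0.0165, -0.1804, 0.0005] twist [0.0, 0.0, 0.0]
0.2 xyz [0.0113, -0.2321, 0.0006] twist [0.0, 0.0, 0.0]
0.1 xyz [0.0009, -0.2831, 0.0006] twist [0.0, 0.0, 0.0]
0.03 xyz [-0.0093, -0.318, 0.0006] twist [0.0, 0.0, 0.0]
[-5.9091697  -4.88451081 -2.90722467]
t 18.95 [ 0.5105 -0.1051  0.0841] rad 0.1315 q 0.648 F [-5.9 -4.9 -2.9] Ftan -6.19 gap 23.5
```

View pics/s9c.png

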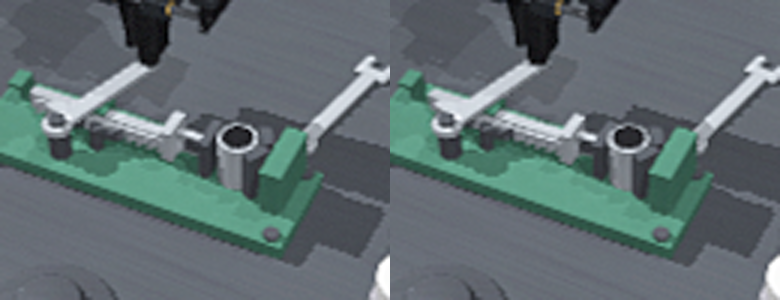

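Request:
{"op": "step_arm", "data": {"motion": [{"xyz": [0.008, -0.031, 0], "twist": [0, 0, 0], "fingers": -1}, {"xyz": [0.019, -0.082, 0], "twist": [0, 0, 0], "fingers": -1}, {"xyz": [0.024, -0.134, 0], "twist": [0, 0, 0], "fingers": -1}, {"xyz": [0.024, -0.186, 0], "twist": [0, 0, 0], "fingers": -1}, {"xyz": [0.019, -0.238, 0], "twist": [0, 0, 0], "fingers": -1}, {"xyz": [0.009, -0.289, 0], "twist": [0, 0, 0], "fingers": -1}, {"xyz": [-0.001, -0.324, 0], "twist": [0, 0, 0], "fingers": -1}, {"xyz": [-0.001, -0.324, 0], "twist": [0, 0, 0], "fingers": -1}, {"xyz": [-0.001, -0.324, 0], "twist": [0, 0, 0], "fingers": -1}, {"xyz": [-0.001, -0.324, 0], "twist": [0, 0, 0], "fingers": -1}]}}

```text
clock: 19.95
position: [0.516, -0.1846, 0.0845]
tcp_rot: [0.08, -3.141, -0.0]
wrist_force: [-4.6, 1.7, 1.9]
finger_gap: 0.267
```

```bash
python3 st.py .1 .2 .3 .4 .5 .6 .66
```

```text
t 19.95 [ 0.516  -0.1846  0.0845] rad 0.1307 q 0.031 F [-4.6  1.7  1.9] Ftan 3.2 gap 23.3
0.1 xyz [0.0075, 0.0356, 0.0021] twist [0.0, 0.0, 0.0]
0.2 xyz [0.0177, 0.0865, 0.0021] twist [0.0, 0.0, 0.0]
0.3 xyz [0.0228, 0.1382, 0.0021] twist [0.0, 0.0, 0.0]
0.4 xyz [0.0227, 0.1902, 0.0021] twist [0.0, 0.0, 0.0]
0.5 xyz [0.0175, 0.2419, 0.0021] twist [0.0, 0.0, 0.0]
0.6 xyz [0.007, 0.2929, 0.0021] twist [0.0, 0.0, 0.0]
0.66 xyz [-0.0016, 0.3228, 0.0021] twist [0.0, 0.0, 0.0]
```

Request:
{"op": "step_arm", "data": {"motion": [{"xyz": [0.01, 0.036, 0], "twist": [0, 0, 0], "fingers": -1}, {"xyz": [0.02, 0.087, 0], "twist": [0, 0, 0], "fingers": -1}, {"xyz": [0.025, 0.139, 0], "twist": [0, 0, 0], "fingers": -1}, {"xyz": [0.025, 0.191, 0], "twist": [0, 0, 0], "fingers": -1}, {"xyz": [0.023, 0.217, 0], "twist": [0, 0, 0], "fingers": -1}, {"xyz": [0.02, 0.242, 0], "twist": [0, 0, 0], "fingers": -1}, {"xyz": [0.015, 0.268, 0], "twist": [0, 0, 0], "fingers": -1}, {"xyz": [0.009, 0.293, 0], "twist": [0, 0, 0], "fingers": -1}, {"xyz": [0, 0.326, 0], "twist": [0, 0, 0], "fingers": -1}, {"xyz": [0, 0.326, 0], "twist": [0, 0, 0], "fingers": -1}, {"xyz": [0, 0.326, 0], "twist": [0, 0, 0], "fingers": -1}, {"xyz": [0, 0.326, 0], "twist": [0, 0, 0], "fingers": -1}]}}

```text
clock: 21.15
position: [0.5097, -0.1065, 0.0839]
tcp_rot: [0.073, -3.137, 0.004]
wrist_force: [-10.0, -11.5, 2.1]
finger_gap: 0.269
```

```bash
python3 st.py .66 .6 .5 .4 .3 .2 .1 .03
python3 - <<'E'
from h import *
c=snap('scene','s10.png')
a=cv2.imread('pics/s10.png'); b=cv2.imread('pics/s9.png'); f_=lambda a:cv2.resize(a[150:250,190:320],None,fx=3,fy=3,interpolation=cv2.INTER_CUBIC)
cv2.imwrite('pics/s10c.png',np.hstack([f_(b),f_(a)]))
E
python3 st.py
```

```text
t 21.15 [ 0.5097 -0.1065  0.0839] rad 0.1319 q 0.636 F [-10.  -11.5   2.1] Ftan -13.49 gap 23.4
0.66 xyz [-0.0108, 0.0098, -0.0005] twist [0.0, 0.0, 0.0]
0.6 xyz [-0.0023, -0.0202, -0.0004] twist [0.0, 0.0, 0.0]
0.5 xyz [0.0079, -0.0712, -0.0002] twist [0.0, 0.0, 0.0]
0.4 xyz [0.013, -0.1229, -0.0001] twist [0.0, 0.0, 0.0]
0.3 xyz [0.0128, -0.1749, 0.0001] twist [0.0, 0.0, 0.0]
0.2 xyz [0.0075, -0.2266, 0.0002] twist [0.0, 0.0, 0.0]
0.1 xyz [-0.0029, -0.2775, 0.0003] twist [0.0, 0.0, 0.0]
0.03 xyz [-0.0133, -0.3124, 0.0003] twist [0.0, 0.0, 0.0]
t 21.2 [ 0.5097 -0.1066  0.0839] rad 0.1318 q 0.636 F [ -9.9 -10.8   2. ] Ftan -12.78 gap 23.4
```

View pics/s10c.png

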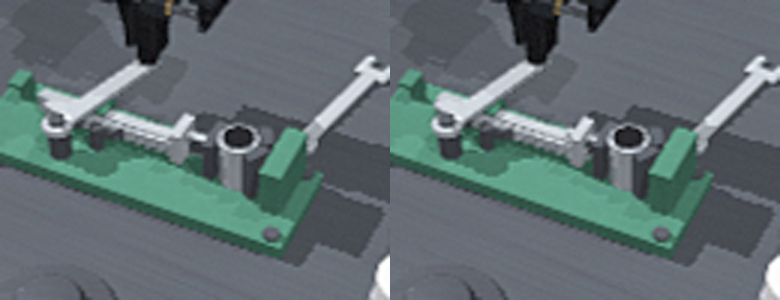

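Request:
{"op": "step_arm", "data": {"motion": [{"xyz": [-0.006, 0.005, 0], "twist": [0, 0, 0], "fingers": -1}, {"xyz": [-0.008, 0.01, 0], "twist": [0, 0, 0], "fingers": -1}, {"xyz": [-0.008, 0.01, 0], "twist": [0, 0, 0], "fingers": -1}, {"xyz": [-0.008, 0.01, 0], "twist": [0, 0, 0], "fingers": -1}]}}

```text
clock: 21.6
position: [0.5105, -0.1044, 0.0839]
tcp_rot: [0.072, -3.135, 0.004]
wrist_force: [-15.5, -11.6, 6.5]
finger_gap: 0.265
```

```bash
python3 st.py .6 .5 .4 .3 .2 .1 .03
```

```text
t 21.6 [ 0.5105 -0.1044  0.0839] rad 0.1316 q 0.653 F [-15.5 -11.6   6.5] Ftan -15.08 gap 23.1
0.6 xyz [0.0014, -0.0287, -0.0004] twist [0.0, 0.0, 0.0]
0.5 xyz [0.0115, -0.0796, -0.0002] twist [0.0, 0.0, 0.0]
0.4 xyz [0.0165, -0.1314, -0.0001] twist [0.0, 0.0, 0.0]
0.3 xyz [0.0164, -0.1833, 0.0001] twist [0.0, 0.0, 0.0]
0.2 xyz [0.011, -0.235, 0.0002] twist [0.0, 0.0, 0.0]
0.1 xyz [0.0005, -0.286, 0.0002] twist [0.0, 0.0, 0.0]
0.03 xyz [-0.0098, -0.3209, 0.0003] twist [0.0, 0.0, 0.0]
```

Request:
{"op": "step_arm", "data": {"motion": [{"xyz": [0.012, -0.04, 0], "twist": [0, 0, 0], "fingers": -1}, {"xyz": [0.024, -0.092, 0], "twist": [0, 0, 0], "fingers": -1}, {"xyz": [0.03, -0.144, 0], "twist": [0, 0, 0], "fingers": -1}, {"xyz": [0.03, -0.196, 0], "twist": [0, 0, 0], "fingers": -1}, {"xyz": [0.026, -0.248, 0], "twist": [0, 0, 0], "fingers": -1}, {"xyz": [0.016, -0.299, 0], "twist": [0, 0, 0], "fingers": -1}, {"xyz": [0.007, -0.335, 0], "twist": [0, 0, 0], "fingers": -1}, {"xyz": [0.007, -0.335, 0], "twist": [0, 0, 0], "fingers": -1}, {"xyz": [0.007, -0.335, 0], "twist": [0, 0, 0], "fingers": -1}, {"xyz": [0.007, -0.335, 0], "twist": [0, 0, 0], "fingers": -1}]}}

```text
clock: 22.6
position: [0.5164, -0.1844, 0.0844]
tcp_rot: [-0.079, 3.14, -0.0]
wrist_force: [-2.3, 0.0, 0.4]
finger_gap: 0.265
```

```bash
python3 st.py .03 .05
python3 - <<'E'
from h import *
c=snap('scene','s11.png')
a=cv2.imread('pics/s11.png'); b=cv2.imread('pics/s10.png'); f_=lambda a:cv2.resize(a[150:250,190:320],None,fx=3,fy=3,interpolation=cv2.INTER_CUBIC)
cv2.imwrite('pics/s11c.png',np.hstack([f_(b),f_(a)]))
E
```

```text
t 22.6 [ 0.5164 -0.1844  0.0844] rad 0.1302 q 0.03 F [-2.3  0.   0.4] Ftan 0.86 gap 23.1
0.03 xyz [-0.001, 0.0001, 0.0015] twist [0.0, 0.0, 0.0]
0.05 xyz [0.0021, 0.01, 0.0015] twist [0.0, 0.0, 0.0]
```

View pics/s11c.png

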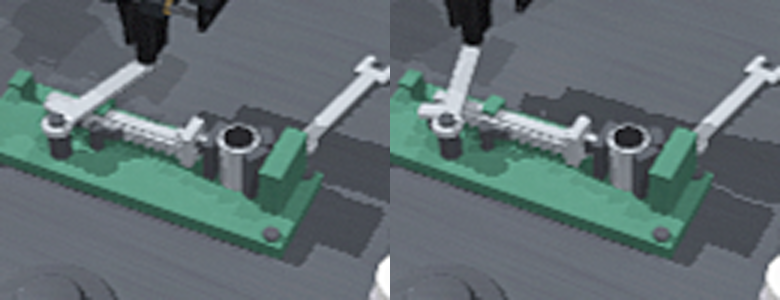

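Request:
{"op": "step_arm", "data": {"motion": [{"xyz": [0, 0, 0], "twist": [0, 0, 0], "fingers": 0}, {"xyz": [0, 0, 0], "twist": [0, 0, 0], "fingers": 0.3}, {"xyz": [0, 0, 0], "twist": [0, 0, 0], "fingers": 0.5}, {"xyz": [0, 0, 0], "twist": [0, 0, 0], "fingers": 0.5}, {"xyz": [0, 0, 0], "twist": [0, 0, 0], "fingers": 0.5}, {"xyz": [0, 0, -0.1], "twist": [0, 0, 0], "fingers": 0.5}, {"xyz": [0, 0, -0.2], "twist": [0, 0, 0], "fingers": 0.5}, {"xyz": [0, 0, -0.4], "twist": [0, 0, 0], "fingers": 0.5}, {"xyz": [0, 0, -0.6], "twist": [0, 0, 0], "fingers": 0.5}, {"xyz": [0, 0, -0.7], "twist": [0, 0, 0], "fingers": 0.5}, {"xyz": [0, 0, -0.7], "twist": [0, 0, 0], "fingers": 0.5}, {"xyz": [0, 0, -0.7], "twist": [0, 0, 0], "fingers": 0.5}]}}

```text
clock: 23.85
position: [0.5166, -0.1849, 0.2594]
tcp_rot: [-0.079, 3.14, 0.0]
wrist_force: [-0.1, -0.1, 0.2]
finger_gap: 0.746
```

Run:
```python
from h import *
p,r,s=pose(); print(p,s['wrist_force'],s['finger_gap'],s['clock'])
c=snap('wrist','w12.png'); snap('scene','s12.png'); snap('top','t12.png')
print('seat top px',px(c,cl(0,.112,.075)))
a=cv2.cvtColor(c['frame'],cv2.COLOR_RGB2BGR); a=cv2.resize(a,None,fx=2,fy=2,interpolation=cv2.INTER_CUBIC)
cv2.polylines(a,[np.int32([px(c,cl(.02*np.cos(t),.112+.02*np.sin(t),.075))*2+.5 for t in np.linspace(0,6.2,30)])],True,(0,0,255),1)
for q,col in ((0,(0,0,255)),(.12,(0,255,0))): cv2.line(a,*[tuple(np.int32(px(c,hd(q,z))*2).tolist()) for z in (.063,.125)],col,1)
b=cv2.imread('pics/s12.png'); cv2.imwrite('pics/s12c.png',cv2.resize(b[120:280,170:430],None,fx=3,fy=3,interpolation=cv2.INTER_CUBIC))
cv2.imwrite('pics/w12c.png',a[200:560,300:1024])
```

```text
[ 0.51656623 -0.18485539  0.25938867] [-0.11555059 -0.112666    0.21807659] 0.7457907365953245 23.85
seat top px [431.2793208  228.98165557]
```

View pics/w12c.png

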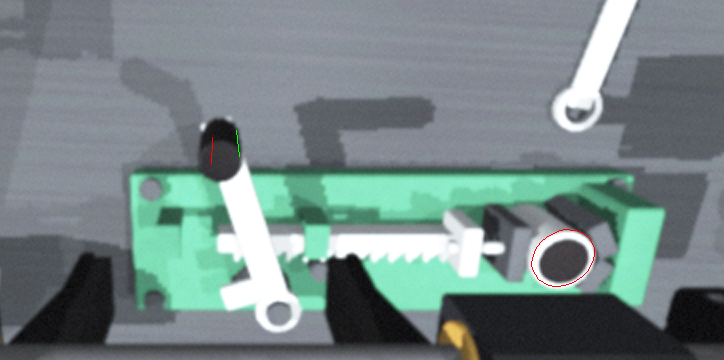

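View pics/s12c.png

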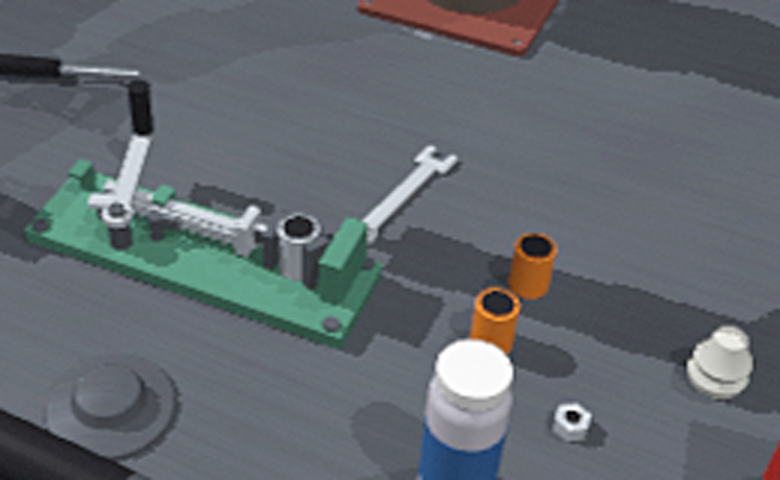

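```bash
python3 -c "
from plant import robot
print(robot.finish_job())"
```

```text
the job is handed in; nothing more can be done
None
```

I stood the bright steel sleeve in the V of the anvil, let go, and clamped it with four full strokes. I stopped after the first clearly heavy stroke. The job was handed in at about 24 s; no verdict was reported.

**Strokes:** The load along the stroke was about 2 N, 2 N, 6 N and then 13 N. After the fourth reading the lever stood at 0.636 rad. I pushed it on to 0.653 to be sure the tooth had clicked home, and it read about 15 N there. That is just over the 14 N upper figure, and a sideways force on the handle of up to about 15 N probably added to it.

**Last checks:**
- **Sleeve:** in the last wrist picture its rim lies on the outline I drew for the seat, and the jaw is against it. It shows no visible deformation.
- **Lever:** at about 0.03 rad from the back stop when let go.
- **Gripper:** clear of everything, with the wrist force near zero.
- **Bench:** in the last scene picture, the parts near the clamp and the orange look-alikes are in place. I did not compare the rest (driver, oil tin) with their starting positions.

The squeeze on the anvil could not be measured directly, so it is judged only from the handle load.

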